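# Lock the slide carrier with its keeper plate

## Task

Lock the two glass slides in the metal slide carrier with its loose keeper plate: hook the plate's oblong eye, tilted, under the wide head of the brass stud, then level it and let it down over the collar at the stud's foot so that it lies flat on the carrier with its tail across the slides and cannot lift off. Be gentle: never press on the carrier or its stud with more than about 30 N, and leave the mouse, stapler, petri dish and cover-slip box where they are. Let go of the plate when it is down.

Things in the scene. Friction and masses are not known exactly. Their poses are not given: they have to be found in the camera images.
- carrier: slide carrier, an aluminium plate 146 x 90 x 12 mm fixed to the desk. Origin on its underside; x along its length (plate from x = -46 to +100 mm, y = -45 to +45 mm), z up, top face at z = 12 mm. Two glass slides lie flush across it, at x = +48 and +77 mm. A brass T-stud, clamped in its groove along x, stands upright at y = 0
- groove_mid (a point): middle of the groove, on the carrier's top face above its origin, axes as carrier. The T-stud's x is anywhere within 12 mm of here and is NOT reported: find it by feel or by eye. Stud, heights above this point: collar 25 (x) by 11 (y) mm, 4 mm high (top 1.5 mm stepped in to 22 x 9); round stem 8 mm across; head 34 (x) by 10 (y) mm from 16 to 21 mm. Rigid below 40 N
- keeper_tab (a point): centre of the upright orange grip tab of the loose steel keeper plate (0.1 to 0.17 kg, at first flat on the desk). Axes: x from the eye to the tail, y across, z up. The tab is 26 mm along x, 10 mm thick along y, from 5 to 46 mm above the plate's underside (this point 25.5 mm above it); its foot 34 x 18 mm reaches 8 mm. The plate is 5 mm thick, 40 mm wide, 112 mm long
- keeper_eye (a point): centre of the keeper's oblong eye, on the plate's underside, 42 mm along -x from the tab; axes as keeper_tab. A rectangular through hole, 28 mm along x, 15 mm along y: shorter than the stud's 34 mm head, so the level plate cannot pass it. Seated, the eye lies round the collar (1.5 mm free at each end, 2 at each side), underside on the carrier's top face, tail to the carrier's +x
- keeper_nose (a point): nose end of the eye, lower edge, 14 mm along -x from the eye's centre. A bar 8 mm wide closes the eye here. With the nose about 30 degrees low the bar goes in above the collar, under the head's end that faces the carrier's -x; with the bar close to the stem the eye's tail end clears the head's other end as the plate is levelled; then centre the eye on the stem and lower it
- mouse: black computer mouse, 113 x 60 x 40 mm, a bystander
- stapler: black stapler, 135 x 32 x 40 mm, a bystander
- petri_dish: clear petri dish, 60 mm across, 14 mm high, a bystander
- coverslips: pale blue cover-slip box, 30 x 60 x 18 mm, a bystander
Mind the look-alikes: they are no part of the job. Of the things that look like the part that bears keeper_tab, take the one that is farthest to the robot's right at the start.

How it is judged:
At the end, for the whole second after the job is handed in: the keeper plate lies flat on the carrier (within 2.3 degrees, eye's underside within about 2 mm of the carrier's top face), the stud through its eye and the collar inside it (eye centre within 16.5 mm along and 4 mm across of the carrier's origin), tail towards the slides, released (z of keeper_eye in the frame of carrier between 0.01 and 0.0142 m and x of keeper_eye in the frame of carrier between -0.0165 and 0.0165 m and y of keeper_eye in the frame of carrier between -0.004 and 0.004 m and x of keeper_tab in the frame of carrier above 0.025 m and angle between keeper_eye's own z axis and vertical below 0.04 rad); the robot touches nothing.
It fails at once if the carrier or its stud is pressed with more than 30 N (contact force between carrier and anything else above 30 N).
It fails at once if a bystander is moved by more than 2 cm (distance of any of mouse, stapler, petri_dish, coverslips from where it was at the start of the episode above 0.02 m).
It also fails if it takes over 56 s, if anything falls off the work surface, if the arm or the gripper's body presses on something with over 40 N, if the wrist force passes 120 N, or if a joint passes its speed limit or range.

## Robot

A 6-joint arm with a two-finger parallel gripper is mounted at the origin on a cart in front of the work surface, level with it; the furniture and walls round the work are solid. World frame = base frame: x ahead of the robot, y to its left, z up, the work surface at z = 0. Lengths are in m, angles in rad, forces in N, time in s.
With the tool pointing down it reaches from about 0.3 to 0.875 m from the base axis. Payload 6.4 kg.
Tool frame: the origin (TCP) lies on the mounting face of the last link; the fingertips stand 173 mm ahead of it and the grasp point (between the pads) lies 155 mm ahead of it (ctrl.grip_point_offset is the distance from the TCP to the grasp point, in m); z points along the fingers, y is the line along which they close (so a half turn about z gives the same grasp; the last joint's range is limited). The gripper opens to 85 mm and grips with 20 to 120 N. Pads are 22 mm wide; open, the fingers measure 114 mm over their backs; the gripper's body (76 mm by 85 mm) begins 54 mm behind the grasp point. The pads swing forward as they close: fully open they stand 13 mm farther back than shut.
Start: joints at [0.905, 0.181, 1.607, -0, 1.354, -0.206], TCP at [0.255, 0.515, 0.405] pointing down, gripper open.
Joint ranges: [-2.99, 2.99], [-0.89, 2.07], [0.3, 2.58], [-1.14, 4.28], [0, 2.63], [-3.12, 3.12]. Speed limits (rad/s): [2.57, 2.57, 3.01, 3.14, 3.14, 3.14].

## Interface

Orientations are given as a unit quaternion [w, x, y, z].
In Python, from bench import status, imaging, ctrl, models gives the robot as it stands.
- The arm moves only by the tool send_rows, never from a script. Its argument "commands" is a list that holds one entry, the list of rows, each a list of 6 numbers: the shift along the tool's x, y, z normalised to -1 to 1, where 1 is 3 cm, then the turn, a rotation vector about the tool's x, y, z normalised to -1 to 1, where 1 is 0.1 rad. A call has 1 to 8 rows; each row shifts and turns the commanded pose from where the row before left it, along the tool's axes as they then stand; what a row does not reach is not made up. A row lasts 1/12 s, in which the tool goes at most 41.7 mm and 7.16 degrees, less where a joint would pass 70% of its speed; a pose out of reach is approached as far as the arm can. A call with a number of a shift or a turn outside -1 to 1 is refused whole. A call with a gripper value outside its range is refused whole. "jaw" is the opening, from 0 (shut) to 1 (fully open), set as the call begins (left out, the last holds). The fingers move at their own pace and stop on an object; the grip force is fixed at half the most. Time passes only in rows, so rows that do not move let the fingers close. It gives the time, the measured TCP pose, the force, the opening and the grip force at its end, in the units of the state.
- status.get_obs(): the state, without advancing time (a new reading comes with each control period).
- imaging.camera(name): name is "scene" or "top" or "wrist"; returns a dict with "image" (400x640x3 uint8, blue, green, red), "depth" (400x640 float32, m along the optical axis (not along the pixel's ray), 0 where there is no reading), "mtx" (3x3 intrinsics, pixels), "pose" (4x4, takes a point from camera to world coordinates). Camera axes: x right, y down, z forward; pixel columns grow to the right and rows downward; lengths in m; the calibration is good to about 2 mm. A picture is of the moment at which its call begins.
- ctrl.hand_in(): hands the job in; it is judged then, once.
Trained networks look in a picture, given as the dict that the camera call returned (one of the last four; its "shot" number tells which), for a name from the list of things; names that differ only in an ending like _2 or _b are one class to them, and where a whole thing is asked for, a point or a joint stands for the part that bears it (a point fixed in the world has none). Each returns a list of dicts, best first, with "confidence" (0 to 1); they miss things now and then, are a little off and sometimes report something else, mostly with a low value. They report only what shows in the picture. A call takes as long as a camera call. They do not tell look-alikes from the thing itself.
- models.recognise(picture, name): "centre" ([column, row] in pixels, amid what is visible of it).
- models.regions_of(picture, name): "region" (400x640 bool, what is visible of it) and "centre" ([column, row] in pixels, amid what is visible of it).
The state is a dict: "time_s": time; "q": joint angles; "dq": joint speeds; "joint_efforts": joint torques, N m; "eef_pos": TCP position; "eef_rot": TCP orientation; "wrist_force": force on the tool from outside, world axes, zero at the start; "torque": the same for the moment, N m; "opening": opening from 0.0 (shut) to 1.0 (fully open); "grasp_force": force on a finger pad.
Only numpy, scipy, OpenCV 4.12 (cv2) and the standard library are available. Lean on these libraries where they do the work, as an engineer would, in place of code of your own. Each camera call takes 0.05 s, during which the arm holds its last target. There are 200 camera calls.

## Working session

There is one attempt and no reset: what is moved stays moved. The work goes in short steps, Python scripts to look and compute and a tool call to move; the robot and the scene stay as the last step left them, time stands still between calls to the robot, and variables do not carry over. Pictures are saved under pics/ and viewed, at most 10 in all, crops included, and the job is handed in when it is done.

Besides the shell and the picture viewer there is one more tool, called after "Call:" as a command line: name --argument value ..., lists and objects as JSON in quotes. send_rows: Moves the arm, as the interface text tells. Its arguments: {"type":"object","properties":{"commands":{"type":"array"},"jaw":{"type":"number"}},"required":["commands"]}

```bash
ls; mkdir -p pics; cat > h.py <<'E'
import numpy as np, cv2
from scipy.spatial.transform import Rotation as R
from bench import status, imaging, ctrl, models
def cloud(p):
    d=p["depth"];K=p["mtx"];v,u=np.mgrid[0:d.shape[0],0:d.shape[1]]
    c=np.stack([(u-K[0,2])/K[0,0]*d,(v-K[1,2])/K[1,1]*d,d],-1)
    w=c@p["pose"][:3,:3].T+p["pose"][:3,3]; w[d==0]=np.nan
    return w
def pose():
    o=status.get_obs();q=o["eef_rot"];r=R.from_quat([q[1],q[2],q[3],q[0]])
    return np.array(o["eef_pos"]),r
E
python3 - <<'E'
from h import *
o=status.get_obs();print({k:np.round(v,3) for k,v in o.items()},ctrl.grip_point_offset)
for n in ["top","scene"]:
    p=imaging.camera(n);cv2.imwrite(f"pics/{n}0.png",p["image"]);w=cloud(p)
    for t in ["keeper_tab","carrier","mouse","stapler","petri_dish","coverslips"]:
        for m in models.regions_of(p,t)[:4]:
            x=w[m["region"]];print(n,t,round(m["confidence"],2),np.round(m["centre"]),np.round(np.nanmedian(x,0),3),np.round(np.nanmin(x,0),3),np.round(np.nanmax(x,0),3))
E
```

```text
pics
{'time_s': np.float64(0.0), 'q': array([ 0.905,  0.182,  1.608, -0.   ,  1.354, -0.206]), 'dq': array([-0.   , -0.   ,  0.001,  0.001, -0.   ,  0.001]), 'joint_efforts': array([-1.0000e-03, -4.4489e+01, -3.5132e+01, -1.0000e-03,  9.0000e-03,
        0.0000e+00]), 'eef_pos': array([0.255, 0.515, 0.404]), 'eef_rot': array([-0.   ,  0.228,  0.974, -0.001]), 'wrist_force': array([-0.163, -0.075, -0.131]), 'torque': array([0.027, 0.019, 0.   ]), 'grasp_force': np.float64(0.0), 'opening': np.float64(0.999)} 0.1547
top keeper_tab 0.87 [302. 249.] [ 0.396 -0.086  0.005] [ 0.347 -0.132 -0.005] [ 0.441 -0.032  0.051]
top keeper_tab 0.86 [354. 221.] [ 0.472 -0.226  0.005] [ 0.426 -0.277 -0.005] [ 0.528 -0.182  0.05 ]
top carrier 0.8 [243. 194.] [0.542 0.062 0.012] [ 0.462 -0.016 -0.004] [0.623 0.142 0.038]
top mouse 0.61 [392. 150.] [ 0.663 -0.338  0.03 ] [ 0.615 -0.373 -0.005] [ 0.729 -0.31   0.043]
top mouse 0.47 [343. 137.] [ 0.7   -0.211  0.014] [ 0.671 -0.24  -0.005] [ 0.737 -0.181  0.023]
top petri_dish 0.92 [345. 137.] [ 0.7   -0.208  0.014] [ 0.672 -0.234  0.007] [ 0.729 -0.183  0.
[... 412 characters left out ...]
scene carrier 0.74 [269. 171.] [0.536 0.059 0.013] [ 0.457 -0.018 -0.003] [0.623 0.144 0.039]
scene mouse 0.79 [431. 214.] [ 0.646 -0.343  0.03 ] [ 0.611 -0.369 -0.002] [ 0.715 -0.311  0.043]
scene stapler 0.83 [429. 280.] [ 0.48  -0.427  0.036] [ 0.431 -0.458 -0.002] [ 0.561 -0.391  0.044]
scene stapler 0.32 [347. 244.] [ 0.463 -0.226  0.006] [ 0.42  -0.274 -0.003] [ 0.522 -0.181  0.05 ]
scene petri_dish 0.58 [396. 184.] [ 0.694 -0.21   0.014] [ 0.668 -0.238 -0.001] [ 0.729 -0.174  0.02 ]
scene petri_dish 0.49 [342. 244.] [ 0.461 -0.225  0.006] [ 0.422 -0.274 -0.   ] [ 0.518 -0.182  0.049]
scene coverslips 0.66 [399. 312.] [ 0.382 -0.411  0.018] [ 0.357 -0.441 -0.002] [ 0.415 -0.38   0.023]
```

```bash
python3 - <<'E'
import cv2,numpy as np
a=cv2.imread("pics/top0.png")
c=cv2.resize(a[120:290,190:440],(800,544),interpolation=cv2.INTER_CUBIC)
cv2.imwrite("pics/crop1.png",c)
E
```

```text
(no output)
```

View pics/crop1.png

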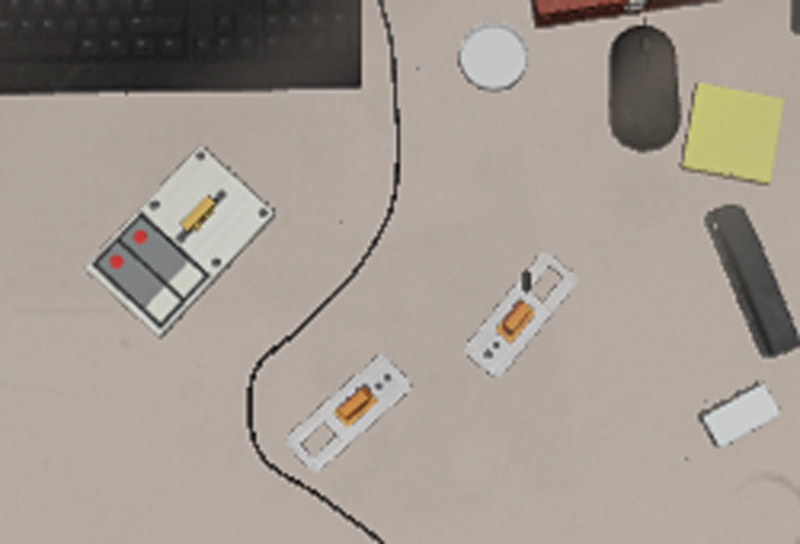

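View pics/scene0.png

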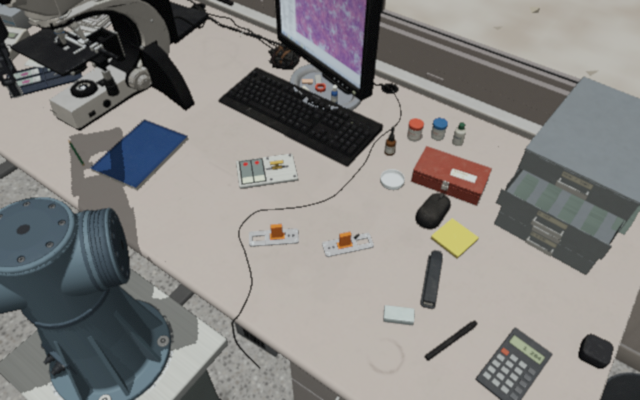

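```bash
cat >> h.py <<'E'
def fit(w,m,zlo,zhi):
    x=w[m]; x=x[(x[:,2]>zlo)&(x[:,2]<zhi)]
    (c,s,a)=cv2.minAreaRect((x[:,:2]*1000).astype(np.float32))
    if s[0]<s[1]: a+=90
    return np.array(c)/1000,s,a%180   # long axis angle, world
def down(yaw):  # tool pointing down with tool x at world yaw
    return R.from_matrix(np.array([[np.cos(yaw),np.sin(yaw),0],[np.sin(yaw),-np.cos(yaw),0],[0,0,-1]]))
def plan(pt,rt,n=None,show=True):
    "rows from commanded/measured pose to target"
    p,r=pose(); rv=(r.inv()*rt).as_rotvec(); d=pt-p
    if n is None: n=int(np.ceil(max(np.linalg.norm(d)/.0295,np.linalg.norm(rv)/.098)))
    for i in range(n):
        ri=r*R.from_rotvec(rv*i/n); print(np.round(np.r_[ri.inv().apply(d/n)/.03,rv/n/.1],3).tolist())
E
python3 - <<'E'
from h import *
p=imaging.camera("top");w=cloud(p)
for m in models.regions_of(p,"carrier")[:1]: print("car",fit(w,m["region"],.006,.018))
for m in models.regions_of(p,"keeper_tab")[:2]:
    print("kp",fit(w,m["region"],.001,.009)); x=w[m["region"]];x=x[x[:,2]>.035]; print(np.round(np.nanmean(x,0),4),len(x))
pp,r=pose();print(r.as_matrix().round(3))
E
```

```text
car (array([0.54277649, 0.06152748]), (91.04584503173828, 145.65682983398438), 136.9880599975586)
kp (array([ 0.47527051, -0.2306769 ]), (38.560943603515625, 110.21465301513672), 141.0069236755371)
[ 0.4688 -0.2243  0.0454] 39
kp (array([ 0.39440988, -0.08179118]), (39.45211410522461, 111.27275848388672), 132.0397720336914)
[ 0.3987 -0.088   0.0456] 39
[[-0.896  0.444  0.   ]
 [ 0.444  0.896  0.   ]
 [-0.     0.    -1.   ]]
```

```bash
python3 - <<'E'
from h import *
plan(np.array([.469,-.225,.33]),down(np.radians(141)))
E
```

```text
[-0.642, -0.702, 0.092, 0.0, 0.0, 0.082]
[-0.648, -0.697, 0.092, 0.0, 0.0, 0.082]
[-0.654, -0.691, 0.092, 0.0, 0.0, 0.082]
[-0.659, -0.686, 0.092, 0.0, 0.0, 0.082]
[-0.665, -0.681, 0.092, 0.0, 0.0, 0.082]
[-0.67, -0.675, 0.092, 0.0, 0.0, 0.082]
[-0.676, -0.67, 0.092, 0.0, 0.0, 0.082]
[-0.681, -0.664, 0.092, 0.0, 0.0, 0.082]
[-0.687, -0.658, 0.092, 0.0, 0.0, 0.082]
[-0.692, -0.653, 0.092, 0.0, 0.0, 0.082]
[-0.697, -0.647, 0.092, 0.0, 0.0, 0.082]
[-0.703, -0.641, 0.092, 0.0, 0.0, 0.082]
[-0.708, -0.636, 0.092, 0.0, 0.0, 0.082]
[-0.713, -0.63, 0.092, 0.0, 0.0, 0.082]
[-0.718, -0.624, 0.092, 0.0, 0.0, 0.082]
[-0.723, -0.618, 0.092, 0.0, 0.0, 0.082]
[-0.728, -0.612, 0.092, 0.0, 0.0, 0.082]
[-0.733, -0.606, 0.092, 0.0, 0.0, 0.082]
[-0.738, -0.6, 0.092, 0.0, 0.0, 0.082]
[-0.743, -0.594, 0.092, 0.0, 0.0, 0.082]
[-0.748, -0.588, 0.092, 0.0, 0.0, 0.082]
[-0.753, -0.582, 0.092, 0.0, 0.0, 0.082]
[-0.757, -0.576, 0.092, 0.0, 0.0, 0.082]
[-0.762, -0.569, 0.092, 0.0, 0.0, 0.082]
[-0.767, -0.563, 0.092, 0.0, 0.0, 0.082]
[-0.771, -0.557, 0.092, 0.0, 0.0, 0.082]
[-0.776, -0.551, 0.092, 0.0, 0.0, 0.082]
```

```bash
python3 - <<'E'
from h import *
plan(np.array([.54,.06,.35]),down(np.radians(138)),24)
E
```

```text
[-0.635, -0.391, 0.076, 0.0, 0.0, 0.114]
[-0.64, -0.384, 0.076, 0.0, 0.0, 0.114]
[-0.644, -0.377, 0.076, 0.0, 0.0, 0.114]
[-0.648, -0.369, 0.076, 0.0, 0.0, 0.114]
[-0.652, -0.362, 0.076, 0.0, 0.0, 0.114]
[-0.656, -0.354, 0.076, 0.0, 0.0, 0.114]
[-0.66, -0.347, 0.076, 0.0, 0.0, 0.114]
[-0.664, -0.339, 0.076, 0.0, 0.0, 0.114]
[-0.668, -0.332, 0.076, 0.0, 0.0, 0.114]
[-0.672, -0.324, 0.076, 0.0, 0.0, 0.114]
[-0.675, -0.316, 0.076, 0.0, 0.0, 0.114]
[-0.679, -0.309, 0.076, 0.0, 0.0, 0.114]
[-0.683, -0.301, 0.076, 0.0, 0.0, 0.114]
[-0.686, -0.293, 0.076, 0.0, 0.0, 0.114]
[-0.689, -0.285, 0.076, 0.0, 0.0, 0.114]
[-0.692, -0.278, 0.076, 0.0, 0.0, 0.114]
[-0.696, -0.27, 0.076, 0.0, 0.0, 0.114]
[-0.699, -0.262, 0.076, 0.0, 0.0, 0.114]
[-0.701, -0.254, 0.076, 0.0, 0.0, 0.114]
[-0.704, -0.246, 0.076, 0.0, 0.0, 0.114]
[-0.707, -0.238, 0.076, 0.0, 0.0, 0.114]
[-0.71, -0.23, 0.076, 0.0, 0.0, 0.114]
[-0.712, -0.222, 0.076, 0.0, 0.0, 0.114]
[-0.715, -0.213, 0.076, 0.0, 0.0, 0.114]
```

Call:
send_rows --commands '[[[-0.94,-0.56,0.11,0,0,0.17],[-0.95,-0.55,0.11,0,0,0.17],[-0.96,-0.54,0.11,0,0,0.17],[-0.97,-0.53,0.11,0,0,0.17],[-0.98,-0.51,0.11,0,0,0.17],[-0.99,-0.5,0.11,0,0,0.17],[-0.99,-0.49,0.11,0,0,0.17],[-1,-0.47,0.11,0,0,0.17]]]'

```text
time_s: 1.52
eef_pos: [0.3966, 0.2898, 0.3784]
eef_rot: [0.0, 0.294, 0.956, 0.0]
wrist_force: [-0.1, 0.9, 0.3]
opening: 0.998
grasp_force: 0.0
```

Call:
send_rows --commands '[[[-1,-0.46,0.11,0,0,0.17],[-1,-0.45,0.11,0,0,0.17],[-1,-0.43,0.11,0,0,0.17],[-1,-0.42,0.11,0,0,0.17],[-1,-0.4,0.11,0,0,0.17],[-1,-0.39,0.11,0,0,0.17],[-1,-0.37,0.11,0,0,0.17],[-1,-0.36,0.11,0,0,0.17]]]'

```text
time_s: 2.18
eef_pos: [0.5271, 0.0654, 0.3519]
eef_rot: [0.0, 0.358, 0.934, 0.0]
wrist_force: [0.4, -0.3, 1.0]
opening: 1.003
grasp_force: 0.0
```

Call:
send_rows --commands '[[[0,0,0,0,0,0],[0,0,0,0,0,0]]]'

```text
time_s: 2.35
eef_pos: [0.527, 0.0656, 0.3516]
eef_rot: [-0.0, 0.359, 0.933, -0.0]
wrist_force: [-0.6, -0.3, 0.8]
opening: 1.0
grasp_force: 0.0
```

```bash
python3 - <<'E'
from h import *
p=imaging.camera("wrist");cv2.imwrite("pics/w1.png",p["image"]);w=cloud(p);np.save("w1.npy",w)
pp,r=pose();print(pp,r.as_matrix().round(3));print(p["pose"].round(3),p["mtx"].round(1))
for m in models.regions_of(p,"carrier")[:1]: print("car",fit(w,m["region"],.008,.016),m["centre"])
E
```

```text
[0.52647495 0.06666995 0.35167073] [[-0.743  0.669 -0.001]
 [ 0.669  0.743  0.   ]
 [ 0.001 -0.    -1.   ]]
[[ 0.67   0.707  0.226  0.469]
 [ 0.742 -0.638 -0.205  0.119]
 [-0.     0.305 -0.952  0.322]
 [ 0.     0.     0.     1.   ]] [[350.4   0.  321.3]
 [  0.  350.4 197.4]
 [  0.    0.    1. ]]
car (array([0.54184644, 0.06378513]), (90.1962890625, 145.5458526611328), 136.90702056884766) [328.9, 183.4]
```

View pics/w1.png

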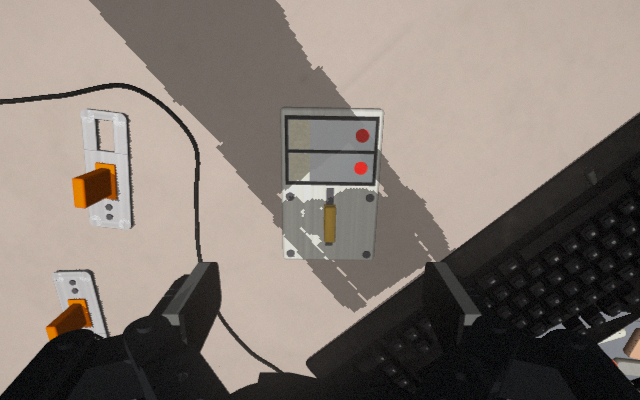

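```bash
python3 - <<'E'
from h import *
w=np.load("w1.npy");s=w[150:262,280:385].reshape(-1,3)
a=np.radians(136.9);ex=np.array([np.cos(a),np.sin(a)]);ey=np.array([-ex[1],ex[0]])
c=np.array([.5418,.0638]);d=s[:,:2]-c
X=d@ex*1e3+27;Y=d@ey*1e3;Z=s[:,2]*1e3
k=(Z>28)&(abs(X)<60)&(abs(Y)<30)
print(k.sum(),"head x",np.percentile(X[k],[0,2,50,98,100]),"y",np.percentile(Y[k],[0,2,50,98,100]),"z",np.median(Z[k]))
k=(Z<17)&(Z>7)&(abs(Y)<40);print("top z",np.median(Z[k]))
img=cv2.imread("pics/w1.png");hsv=cv2.cvtColor(img,cv2.COLOR_BGR2HSV)
m=((hsv[...,0]>15)&(hsv[...,0]<32)&(hsv[...,1]>110)).astype(np.uint8);m[:195]=0;m[262:]=0;m[:,:310]=0;m[:,350:]=0
v,u=np.where(m);print(len(v),u.min(),u.max(),v.min(),v.max(),[np.bincount(v,minlength=262)[i] for i in range(195,255,4)])
b=w[v,u];dd=b[:,:2]-c;kk=b[:,2]>.026;print("brass x",np.nanpercentile(dd[kk]@ex*1e3+27,[0,2,50,98,100]),"y",np.nanpercentile(dd[kk]@ey*1e3,[2,50,98]))
E
```

```text
409 head x [-16.78109181 -15.61755916   0.67844675  17.05496022  17.64942307] y [-4.96551853 -4.70805425  0.04787493  4.84285408  4.9761415 ] z 34.457488958931194
top z 13.759137562613876
416 324 335 205 242 [np.int64(0), np.int64(0), np.int64(0), np.int64(11), np.int64(12), np.int64(11), np.int64(11), np.int64(11), np.int64(11), np.int64(11), np.int64(11), np.int64(11), np.int64(0), np.int64(0), np.int64(0)]
brass x [-16.78109181 -15.38617587   0.80203833  17.07056334  17.64942307] y [-4.21467833  0.25946119  4.85298194]
```

```bash
python3 - <<'E'
from h import *
plan(np.array([.469,-.225,.335]),down(np.radians(140.5)),12)
E
```

```text
[-0.425, -0.71, 0.046, -0.0, -0.001, -0.035]
[-0.422, -0.712, 0.046, -0.0, -0.001, -0.035]
[-0.419, -0.713, 0.046, -0.0, -0.001, -0.035]
[-0.417, -0.715, 0.046, -0.0, -0.001, -0.035]
[-0.414, -0.716, 0.046, -0.0, -0.001, -0.035]
[-0.412, -0.718, 0.046, -0.0, -0.001, -0.035]
[-0.409, -0.719, 0.046, -0.0, -0.001, -0.035]
[-0.407, -0.721, 0.046, -0.0, -0.001, -0.035]
[-0.404, -0.722, 0.046, -0.0, -0.001, -0.035]
[-0.402, -0.723, 0.047, -0.0, -0.001, -0.035]
[-0.399, -0.725, 0.047, -0.0, -0.001, -0.035]
[-0.397, -0.726, 0.047, -0.0, -0.001, -0.035]
```

Call:
send_rows --commands '[[[-0.42,-0.71,0.05,0,0,-0.035],[-0.42,-0.71,0.05,0,0,-0.035],[-0.42,-0.72,0.05,0,0,-0.035],[-0.41,-0.72,0.05,0,0,-0.035],[-0.41,-0.72,0.05,0,0,-0.035],[-0.41,-0.72,0.05,0,0,-0.035],[-0.41,-0.72,0.05,0,0,-0.035],[-0.41,-0.72,0.05,0,0,-0.035]]]'

```text
time_s: 3.12
eef_pos: [0.4873, -0.1274, 0.3402]
eef_rot: [0.0, 0.343, 0.939, 0.0]
wrist_force: [0.1, -0.2, 0.2]
opening: 1.001
grasp_force: 0.0
```

Call:
send_rows --commands '[[[-0.4,-0.72,0.05,0,0,-0.035],[-0.4,-0.72,0.05,0,0,-0.035],[-0.4,-0.72,0.05,0,0,-0.035],[-0.4,-0.73,0.05,0,0,-0.035],[0,0,0,0,0,0],[0,0,0,0,0,0]]]'

```text
time_s: 3.62
eef_pos: [0.4687, -0.2249, 0.334]
eef_rot: [-0.0, 0.338, 0.941, 0.0]
wrist_force: [0.2, 0.3, -1.2]
opening: 0.997
grasp_force: 0.0
```

```bash
python3 - <<'E'
from h import *
p=imaging.camera("wrist");w=cloud(p);np.save("w2.npy",w)
cv2.imwrite("pics/w2.png",cv2.resize(p["image"][80:330,180:500],(800,625))[:600])
pp,r=pose();print(pp,r.as_matrix().round(4))
for m in models.regions_of(p,"keeper_tab"):
    c,s,a=fit(w,m["region"],.003,.011); print(m["confidence"],c,s,a,m["centre"])
    x=w[m["region"]];k=x[:,2]>.04;print("tab",k.sum(),np.nanmean(x[k],0),fit(w,m["region"],.044,.054))
    k=(x[:,2]<.012);print("plate z",np.nanmedian(x[k,2]))
    print("desk",np.nanmedian(w[100:250,400:480,2]),np.nanmedian(w[100:250,180:240,2]))
E
```

```text
[ 0.46883581 -0.22413724  0.33396963] [[-7.717e-01  6.359e-01  0.000e+00]
 [ 6.359e-01  7.717e-01  7.000e-04]
 [ 4.000e-04  5.000e-04 -1.000e+00]]
0.9 [ 0.47406732 -0.22786357] (40.046329498291016, 112.39057159423828) 139.9382667541504 [322.9, 173.6]
tab 430 [ 0.46701087 -0.22168094  0.04705977] (array([ 0.46775879, -0.22214658]), (9.350987434387207, 25.861278533935547), 140.24224853515625)
plate z 0.006620193826558152
desk 0.0015266061299100686 0.0015551033034161832
0.59 [ 0.4136825  -0.10400748] (40.78425216674805, 48.842403411865234) 130.9227523803711 [396.8, 28.6]
tab 83 [ 0.40564873 -0.09557568  0.04513691] (array([ 0.40575995, -0.09536491]), (9.197846412658691, 2.0912530422210693), 49.34801483154297)
plate z 0.0065283670607674815
desk 0.0015266061299100686 0.0015551033034161832
```

View pics/w2.png

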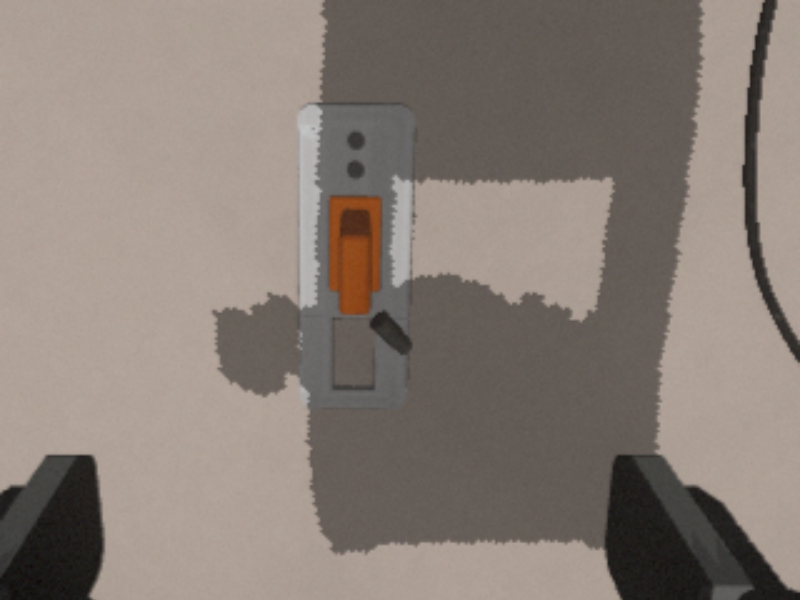

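```bash
python3 - <<'E'
from h import *
w=np.load("w2.npy");p,r=pose()
a=np.radians(140.1);ex=np.array([np.cos(a),np.sin(a)]);ey=np.array([-ex[1],ex[0]])
c=np.array([.47407,-.22786])
print("Z grid mm");print(np.round(w[198:226:2,320:352:2,2]*1e3-1.5).astype(int))
q=w[203:222,328:346].reshape(-1,3);q=q[q[:,2]>.0095];d=q[:,:2]-c
X=d@ex*1e3-8+42;Y=d@ey*1e3
print("rel eye: x",X.min(),X.max(),"y",Y.min(),Y.max(),"z",q[:,2].min()-.0015,q[:,2].max()-.0015)
t=np.array([.46776,-.22215])-c;print("tab rel centre",t@ex*1e3,t@ey*1e3)
E
```

```text
Z grid mm
[[46 46 46 47 44  5  5  6  6  5  6  4 -1  1 -1  1]
 [46 45 45 46 44  5  4  5  6  5  5  6 -1  0  0  1]
 [46 45 45 46  5  5  6  5  6  4  5  6  1  1  1 -1]
 [46 46 46 46  4  6  5  9  5  6  5  5  0  0  0  1]
 [ 5  4  5  6  5  8 10 13  6  5  6  5  0  1  1 -1]
 [ 1  0  0  0 10 11 12 15 13  4  5  5 -1  0 -1  0]
 [ 0 -1  0  0 11 13 15 13 15 12  4  4  0 -1  0 -1]
 [ 0  0  0  1  0 13 14 14 14 13 12  4  0  0  0  0]
 [ 0  0 -1  0 -1  5 12 14 12 12 11 10  0  0  1  1]
 [ 2  0 -2  0  0  6  5 11 13 13 12 10  8  1  0  2]
 [ 1  0  0  1  0  5  6  6 10 13 11 11  9  2  1  0]
 [ 0 -1  1  0  0  5  5  6  5  6 10 10  1  0  1  0]
 [ 1  0 -1  0  1  4  6  5  5  5  6  5  0  0  0  1]
 [ 0  0  0 -1  1  6  6  5  6  5  5  6 -1  0 -1  0]]
rel eye: x 2.2594677158512724 18.589052408759933 y -21.35645833696017 -5.86062460487563 z 0.008221544885746059 0.015445703794790657
tab rel centre 8.503489504214432 -0.3329658416639993
```

Call:
send_rows --commands '[[[0.04,0,0.95,0,0,0.07],[0,0,0.95,0,0,0],[0,0,0.95,0,0,0],[0,0,0.95,0,0,0],[0,0,0.75,0,0,0],[0,0,0.38,0,0,0],[0,0,0,0,0,0]]]'

```text
time_s: 4.3
eef_pos: [0.467, -0.2224, 0.1836]
eef_rot: [-0.003, 0.341, 0.94, 0.001]
wrist_force: [0.0, 0.4, 0.9]
opening: 1.001
grasp_force: 0.0
```

Call:
send_rows --commands '[[[0,0,0,0,0,0],[0,0,0,0,0,0],[0,0,0,0,0,0],[0,0,0,0,0,0],[0,0,0,0,0,0],[0,0,0,0,0,0],[0,0,0,0,0,0],[0,0,0,0,0,0]]]' --jaw 0

```text
time_s: 4.97
eef_pos: [0.4681, -0.2248, 0.1867]
eef_rot: [0.001, 0.341, 0.94, -0.0]
wrist_force: [-0.6, 0.4, 5.5]
opening: 0.105
grasp_force: 59.7
```

Call:
send_rows --commands '[[[0,0,0,0,0,0],[0,0,0,0,0,0],[0,0,0,0,0,0],[0,0,0,0,0,0]]]'

```text
time_s: 5.3
eef_pos: [0.4681, -0.2248, 0.1867]
eef_rot: [0.0, 0.341, 0.94, -0.0]
wrist_force: [-1.3, -0.5, 5.9]
opening: 0.108
grasp_force: 59.7
```

```bash
cat >> h.py <<'E'
G=np.array([0,0,.1547])
def plang(gt,rt,n,g=G):
    "move the tool-frame point g to gt, orientation rt, straight path of g, n rows"
    p,r=pose(); rv=(r.inv()*rt).as_rotvec(); g0=p+r.apply(g)
    for i in range(n):
        f=lambda i:(g0+(gt-g0)*i/n-(r*R.from_rotvec(rv*i/n)).apply(g), r*R.from_rotvec(rv*i/n))
        a,ra=f(i);b,_=f(i+1); print(np.round(np.r_[ra.inv().apply(b-a)/.03,rv/n/.1],2).tolist())
E
python3 - <<'E'
from h import *
p,r=pose();g=p+r.apply(G);print(g)
plang(g+[0,0,.05],r*R.from_rotvec([.8,0,0]),9)
E
```

```text
[ 0.46820251 -0.22493001  0.03201812]
[-0.0, 0.46, -0.16, 0.89, -0.0, -0.0]
[-0.0, 0.44, -0.16, 0.89, -0.0, -0.0]
[-0.0, 0.43, -0.16, 0.89, -0.0, -0.0]
[-0.0, 0.41, -0.16, 0.89, -0.0, -0.0]
[-0.0, 0.39, -0.15, 0.89, -0.0, -0.0]
[-0.0, 0.38, -0.15, 0.89, -0.0, -0.0]
[-0.0, 0.36, -0.14, 0.89, -0.0, -0.0]
[-0.0, 0.35, -0.13, 0.89, -0.0, -0.0]
[-0.0, 0.34, -0.12, 0.89, -0.0, -0.0]
```

Call:
send_rows --commands '[[[0,0,-0.5,0,0,0],[0,0,-0.5,0,0,0],[0,0.46,-0.16,0.9,0,0],[0,0.44,-0.16,0.9,0,0],[0,0.43,-0.16,0.9,0,0],[0,0.41,-0.16,0.9,0,0],[0,0.4,-0.15,0.9,0,0],[0,0.38,-0.15,0.9,0,0]]]'

```text
time_s: 5.97
eef_pos: [0.519, -0.1632, 0.2274]
eef_rot: [-0.091, 0.329, 0.905, -0.253]
wrist_force: [-0.4, -0.3, -2.1]
opening: 0.105
grasp_force: 58.8
```

Call:
send_rows --commands '[[[0,0.37,-0.1,0.9,0,0],[0,0.36,-0.1,0.9,0,0],[0,0.35,-0.1,0.9,0,0],[0,0,0,0,0,0],[0,0,0,0,0,0],[0,0,0,0,0,0]]]'

```text
time_s: 6.47
eef_pos: [0.5385, -0.14, 0.2152]
eef_rot: [-0.134, 0.314, 0.864, -0.369]
wrist_force: [0.5, 0.1, -0.6]
opening: 0.105
grasp_force: 59.0
```

```bash
python3 - <<'E'
from h import *
p=imaging.camera("wrist");s=imaging.camera("scene");t=imaging.camera("top")
a=cv2.resize(p["image"],(480,300));b=cv2.resize(s["image"][180:300,260:420],(400,300));c=cv2.resize(t["image"][170:290,280:440],(400,300))
o=np.zeros((600,800,3),np.uint8);o[:300,:480]=a;o[300:,:400]=b;o[300:,400:]=c
cv2.imwrite("pics/m3.png",o);print(pose()[0])
E
```

```text
[ 0.5384608  -0.14051879  0.21609766]
```

View pics/m3.png

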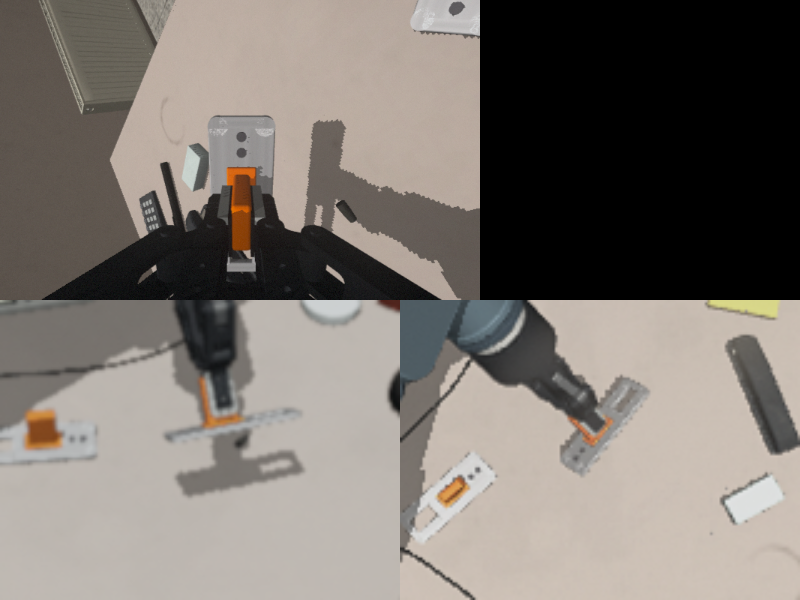

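```bash
cat > meas.py <<'E'
from h import *
p=imaging.camera("wrist");w=cloud(p);pp,r=pose()
t=(w-pp)@r.as_matrix()*1e3   # tool frame mm
x=t[140:262,260:380].reshape(-1,3);x=x[~np.isnan(x[:,0])]
k=(abs(x[:,2]-181)<9)&(x[:,0]>17);q=x[k]
for _ in range(3):
    A=np.c_[q[:,:2],np.ones(len(q))];c=np.linalg.lstsq(A,q[:,2],rcond=None)[0];q=q[abs(A@c-q[:,2])<2]
print("n",len(q),"plane z=",c.round(4),"z at eye",c[2]-42*c[0])
print("x",np.percentile(q[:,0],[1,99.5]),q[:,0].max())
f=q[(q[:,0]>22)&(q[:,0]<40)];print("y",np.percentile(f[:,1],[0,1,99,100]))
print(cv2.minAreaRect(q[:,:2].astype(np.float32)))
x=x[(x[:,2]<168)&(x[:,2]>140)&(abs(x[:,1])<9)];print("tab y?",np.percentile(x[:,1],[1,50,99]),np.percentile(x[:,0],[1,50,99]))
E
python3 meas.py
```

```text
n 6056 plane z= [ 4.200000e-03 -1.400000e-03  1.799142e+02] z at eye 179.7374424080297
x [17.56157395 49.65844996] 49.924875925333005
y [-20.37697205 -19.79930166  19.15122046  19.67143982]
((33.463802337646484, -0.3439483642578125), (40.06632614135742, 32.92158508300781), 89.99870300292969)
tab y? [-8.76146856 -0.20777986  8.7431225 ] [10.99824977 14.2354198  15.19370411]
```

```bash
cat >> h.py <<'E'
a=np.radians(136.9);EX=np.array([np.cos(a),np.sin(a),0]);R0=down(a)
S=np.array([.5617,.0445,.012]);N=np.array([-.0553,-.00085,.1867])
def tilt(d): return R0*R.from_rotvec([0,np.radians(d),0])
def tgt(nx,h): return S+EX*nx/1e3+[0,0,h/1e3]
def where(n=N):
    p,r=pose();d=(p+r.apply(n)-S)*1e3;o=status.get_obs()
    rv=(R0.inv()*r).as_rotvec(degrees=True);f=np.array(o["wrist_force"])
    print("nx %.2f y %.2f h %.2f"%(d@EX,d@np.array([-EX[1],EX[0],0]),d[2]),"rot",rv.round(2),"F ex/ey/z",(f@EX).round(1),(f@[-EX[1],EX[0],0]).round(1),f[2].round(1),"t",o["time_s"].round(2),o["opening"].round(3))
E
python3 - <<'E'
from h import *
where();p,r=pose();plang((p+r.apply(N))+[0,0,.09],r*R.from_rotvec([-.81,0,0]),9,N)
E
```

```text
Traceback (most recent call last):
  File "h.py", line 39, in where
    print("nx %.2f y %.2f h %.2f"%(d@EX,d@np.array([-EX[1],EX[0],0]),d[2]),"rot",rv.round(2),"F ex/ey/z",(f@EX).round(1),(f@[-EX[1],EX[0],0]).round(1),f[2].round(1),"t",o["time_s"].round(2),o["opening"].round(3))
                                                                                                                                                                         ^^^^^^^^^^^^^^^^^
AttributeError: 'float' object has no attribute 'round'
```

```bash
sed -i 's/o\["time_s"\].round(2),o\["opening"\].round(3)/round(float(o["time_s"]),2),round(float(o["opening"]),3)/' h.py
python3 - <<'E'
from h import *
where();p,r=pose();plang((p+r.apply(N))+[0,0,.09],r*R.from_rotvec([-.81,0,0]),9,N)
E
```

```text
nx -172.14 y 283.35 h 75.87 rot [46.31 -1.3  -2.91] F ex/ey/z -0.3 0.2 -1.5 t 6.67 0.108
[-0.0, -0.8, -0.21, -0.9, 0.0, 0.0]
[-0.0, -0.78, -0.23, -0.9, 0.0, 0.0]
[-0.0, -0.76, -0.25, -0.9, 0.0, 0.0]
[-0.0, -0.73, -0.26, -0.9, 0.0, 0.0]
[-0.0, -0.7, -0.28, -0.9, 0.0, 0.0]
[-0.0, -0.68, -0.29, -0.9, 0.0, 0.0]
[-0.0, -0.65, -0.3, -0.9, 0.0, 0.0]
[-0.0, -0.62, -0.31, -0.9, 0.0, 0.0]
[-0.0, -0.59, -0.31, -0.9, 0.0, 0.0]
```

Call:
send_rows --commands '[[[0,-0.8,-0.2,-0.9,0,0],[0,-0.78,-0.2,-0.9,0,0],[0,-0.76,-0.2,-0.9,0,0],[0,-0.73,-0.2,-0.9,0,0],[0,-0.7,-0.2,-0.9,0,0],[0,-0.68,-0.2,-0.9,0,0],[0,-0.65,-0.2,-0.9,0,0],[0,-0.62,-0.2,-0.9,0,0]]]'

```text
time_s: 7.33
eef_pos: [0.4582, -0.2358, 0.3411]
eef_rot: [-0.013, 0.341, 0.939, -0.041]
wrist_force: [0.6, -0.3, -1.6]
opening: 0.103
grasp_force: 59.0
```

Call:
send_rows --commands '[[[0,-0.59,-0.2,-0.9,0,0],[0,0,0,0,0,0],[0,0,0,0,0,0]]]'

```text
time_s: 7.58
eef_pos: [0.4471, -0.2493, 0.3476]
eef_rot: [0.001, 0.343, 0.939, -0.001]
wrist_force: [0.7, 0.6, -1.5]
opening: 0.105
grasp_force: 59.1
```

```bash
python3 - <<'E'
from h import *
where();plang(tgt(-22,60),tilt(30),16,N)
E
```

```text
nx -172.68 y 291.08 h 149.01 rot [ 0.09 -0.1  -2.95] F ex/ey/z -0.1 -0.9 -1.5 t 7.58 0.105
[0.08, 0.62, 0.13, -0.01, 0.33, 0.03]
[0.07, 0.62, 0.14, -0.01, 0.33, 0.03]
[0.07, 0.62, 0.15, -0.01, 0.33, 0.03]
[0.06, 0.62, 0.16, -0.01, 0.33, 0.03]
[0.06, 0.62, 0.16, -0.01, 0.33, 0.03]
[0.05, 0.62, 0.17, -0.01, 0.33, 0.03]
[0.05, 0.62, 0.18, -0.01, 0.33, 0.03]
[0.04, 0.61, 0.19, -0.01, 0.33, 0.03]
[0.03, 0.61, 0.2, -0.01, 0.33, 0.03]
[0.03, 0.61, 0.21, -0.01, 0.33, 0.03]
[0.02, 0.61, 0.22, -0.01, 0.33, 0.03]
[0.01, 0.61, 0.22, -0.01, 0.33, 0.03]
[0.01, 0.61, 0.23, -0.01, 0.33, 0.03]
[-0.0, 0.61, 0.24, -0.01, 0.33, 0.03]
[-0.01, 0.61, 0.25, -0.01, 0.33, 0.03]
[-0.02, 0.61, 0.25, -0.01, 0.33, 0.03]
```

Call:
send_rows --commands '[[[0.08,0.62,0.13,-0.01,0.33,0.03],[0.07,0.62,0.14,-0.01,0.33,0.03],[0.07,0.62,0.15,-0.01,0.33,0.03],[0.06,0.62,0.16,-0.01,0.33,0.03],[0.06,0.62,0.16,-0.01,0.33,0.03],[0.05,0.62,0.17,-0.01,0.33,0.03],[0.05,0.62,0.18,-0.01,0.33,0.03],[0.04,0.61,0.19,-0.01,0.33,0.03]]]'

```text
time_s: 8.25
eef_pos: [0.5307, -0.1206, 0.3095]
eef_rot: [-0.124, 0.349, 0.928, 0.047]
wrist_force: [0.2, 0.1, -1.4]
opening: 0.106
grasp_force: 59.1
```

Call:
send_rows --commands '[[[0.03,0.61,0.2,-0.01,0.33,0.03],[0.03,0.61,0.21,-0.01,0.33,0.03],[0.02,0.61,0.22,-0.01,0.33,0.03],[0.01,0.61,0.22,-0.01,0.33,0.03],[0.01,0.61,0.23,-0.01,0.33,0.03],[0,0.61,0.24,-0.01,0.33,0.03],[-0.01,0.61,0.25,-0.01,0.33,0.03],[-0.02,0.61,0.25,-0.01,0.33,0.03]]]'

```text
time_s: 8.92
eef_pos: [0.6117, 0.0036, 0.2599]
eef_rot: [-0.244, 0.351, 0.899, 0.095]
wrist_force: [0.1, 0.4, -2.1]
opening: 0.109
grasp_force: 59.2
```

Call:
send_rows --commands '[[[0,0,0,0,0,0],[0,0,0,0,0,0],[0,0,0,0,0,0]]]'

```text
time_s: 9.17
eef_pos: [0.6112, 0.002, 0.2606]
eef_rot: [-0.243, 0.351, 0.899, 0.095]
wrist_force: [0.3, 0.1, -1.8]
opening: 0.106
grasp_force: 59.2
```

```bash
python3 meas.py; python3 - <<'E'
from h import *
where();plang(tgt(-22,20),tilt(30),3,N)
E
```

```text
n 6121 plane z= [5.600000e-03 1.800000e-03 1.811409e+02] z at eye 180.9037842367159
x [17.60611281 50.4151665 ] 50.70149437654086
y [-19.14953242 -18.5730593   20.39759554  20.99783144]
((33.848087310791016, 0.9283180236816406), (33.70214080810547, 40.1218376159668), 0.1177980825304985)
tab y? [-8.69354512  0.36027689  8.78814961] [11.85719394 15.0559105  16.00583489]
nx -19.40 y -1.58 h 59.94 rot [ 2.000e-02  3.022e+01 -3.700e-01] F ex/ey/z 0.3 0.1 -0.9 t 9.22 0.109
[-0.24, -0.02, 0.37, -0.01, -0.01, 0.02]
[-0.24, -0.02, 0.37, -0.01, -0.01, 0.02]
[-0.24, -0.02, 0.37, -0.01, -0.01, 0.02]
```

```bash
cat > st.py <<'E'
from h import *
L=[]
for i in range(8):
    q=imaging.camera("wrist");p,r=pose();c=q["pose"]
    rc=R.from_matrix(c[:3,:3]);rel=r.inv().apply(c[:3,3]-p)
    L.append(np.r_[p*1e3,(R0.inv()*r).as_rotvec(degrees=True),c[:3,3]*1e3,(r.inv()*rc).as_rotvec(degrees=True),rel*1e3])
L=np.array(L);print(L.mean(0).round(2));print(L.std(0).round(2))
E
python3 st.py
```

```text
[ 6.1143e+02  9.2000e-01  2.6164e+02 -7.0000e-02  3.0210e+01 -3.2000e-01
  5.5039e+02  5.8490e+01  2.7582e+02 -1.3950e+01 -1.4010e+01  8.9170e+01
  7.9640e+01  7.8000e-01  2.9970e+01]
[0.07 0.11 0.09 0.02 0.01 0.01 0.1  0.2  0.21 0.02 0.01 0.01 0.02 0.08
 0.17]
```

Call:
send_rows --commands '[[[0,0,0,0,0,0],[0,0,0,0,0,0]]]'

```text
time_s: 9.78
eef_pos: [0.6115, 0.0012, 0.2614]
eef_rot: [-0.242, 0.352, 0.899, 0.097]
wrist_force: [0.1, 0.2, -0.8]
opening: 0.108
grasp_force: 59.2
```

```bash
python3 - <<'E'
from h import *
for i in range(5):
    o=status.get_obs();print(round(float(o["time_s"]),3),np.round(o["q"],5),np.round(np.array(o["eef_pos"])*1e3,2))
    q=imaging.camera("wrist");w=cloud(q);K=q["mtx"]
    m=(w[...,2]<.016)&(w[...,2]>.008)
    print(q["pose"][:3,3].round(5),np.nanmedian(q["depth"][0:60,400:600]).round(5))
E
python3 meas.py
```

```text
9.783 [-0.25088  0.55124  1.46693  0.24451  1.5956  -1.12853] [611.53   1.24 261.36]
[0.55051 0.0587  0.27564] 0.31216
9.833 [-0.25082  0.55133  1.46692  0.24453  1.59561 -1.12857] [611.53   1.27 261.31]
[0.55051 0.05874 0.27561] 0.31213
9.883 [-0.25077  0.5514   1.46693  0.2445   1.59557 -1.12854] [611.52   1.3  261.26]
[0.55051 0.05878 0.27559] 0.31214
9.933 [-0.25072  0.55144  1.46692  0.24453  1.59555 -1.1286 ] [611.53   1.34 261.24]
[0.55051 0.0588  0.27557] 0.31213
9.983 [-0.25067  0.55141  1.46685  0.24452  1.59561 -1.12856] [611.55   1.36 261.28]
[0.55051 0.05882 0.27556] 0.31212
n 6129 plane z= [ 6.300000e-03 -3.000000e-04  1.805393e+02] z at eye 180.27565844717085
x [17.57518023 50.32411978] 50.65506958534259
y [-19.19282428 -18.70241507  20.26594063  20.88384403]
((33.84565353393555, 0.8394603729248047), (33.606510162353516, 40.07625961303711), 0.08907158672809601)
tab y? [-8.75853361  0.21296515  8.74254182] [11.73026042 14.89997751 15.83075705]
```

```bash
sed -i 's/N=np.array(\[-.0553,-.00085,.1867\])/N=np.array([-.0546,.0003,.1870])/' h.py; python3 - <<'E'
from h import *
where();plang(tgt(-22,30),tilt(30),3,N)
s=imaging.camera("scene");cv2.imwrite("pics/s4.png",cv2.resize(s["image"][110:210,200:360],(800,500),interpolation=cv2.INTER_CUBIC))
E
```

```text
nx -18.78 y -3.14 h 60.22 rot [-0.08 30.26 -0.35] F ex/ey/z 0.2 -0.5 -1.3 t 10.08 0.105
[-0.19, -0.03, 0.27, -0.0, -0.02, 0.02]
[-0.19, -0.03, 0.28, -0.0, -0.02, 0.02]
[-0.19, -0.03, 0.28, -0.0, -0.02, 0.02]
```

View pics/s4.png

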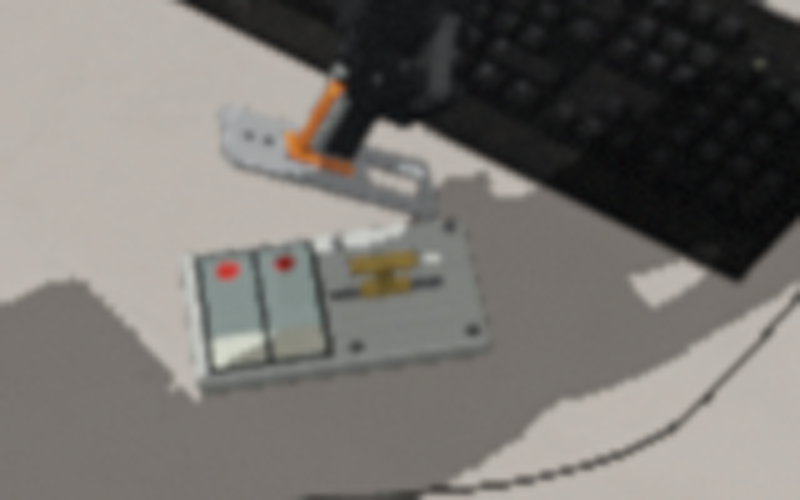

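Call:
send_rows --commands '[[[-0.19,-0.03,0.28,0,-0.02,0.02],[-0.19,-0.03,0.28,0,-0.02,0.02],[-0.19,-0.04,0.28,0,-0.02,0.02],[0,0,0,0,0,0],[0,0,0,0,0,0],[0,0,0,0,0,0],[0,0,0,0,0,0]]]'

```text
time_s: 10.72
eef_pos: [0.6113, -0.0023, 0.2312]
eef_rot: [-0.24, 0.355, 0.899, 0.095]
wrist_force: [-0.1, 0.1, -2.9]
opening: 0.104
grasp_force: 59.2
```

```bash
python3 - <<'E'
from h import *
where();plang(tgt(-22,16),tilt(30),2,N)
E
```

```text
nx -22.33 y -0.08 h 29.88 rot [-1.000e-02  2.989e+01 -2.000e-02] F ex/ey/z 0.1 -0.0 -2.9 t 10.72 0.104
[-0.12, -0.0, 0.2, 0.0, 0.01, 0.0]
[-0.12, -0.0, 0.2, 0.0, 0.01, 0.0]
```

Call:
send_rows --commands '[[[-0.08,0,0.14,0,0,0],[-0.08,0,0.14,0,0,0],[-0.08,0,0.14,0,0,0],[-0.08,0,0.14,0,0,0],[0,0,0,0,0,0],[0,0,0,0,0,0],[0,0,0,0,0,0]]]'

```text
time_s: 11.3
eef_pos: [0.6111, -0.0022, 0.2115]
eef_rot: [-0.24, 0.355, 0.899, 0.095]
wrist_force: [0.1, 0.3, -0.7]
opening: 0.107
grasp_force: 59.2
```

```bash
python3 - <<'E'
from h import *
where();plang(tgt(-10,10),tilt(30),6,N)
E
```

```text
nx -22.01 y 0.10 h 10.20 rot [ 1.000e-02  2.993e+01 -2.000e-02] F ex/ey/z 0.1 -0.3 -0.7 t 11.3 0.107
[0.06, 0.0, 0.03, -0.0, 0.0, 0.0]
[0.06, 0.0, 0.03, -0.0, 0.0, 0.0]
[0.06, 0.0, 0.03, -0.0, 0.0, 0.0]
[0.06, 0.0, 0.03, -0.0, 0.0, 0.0]
[0.06, 0.0, 0.03, -0.0, 0.0, 0.0]
[0.06, 0.0, 0.03, -0.0, 0.0, 0.0]
```

Call:
send_rows --commands '[[[0.058,0,0.033,0,0,0],[0.058,0,0.033,0,0,0],[0.058,0,0.033,0,0,0],[0.058,0,0.033,0,0,0],[0.058,0,0.033,0,0,0],[0.058,0,0.033,0,0,0],[0,0,0,0,0,0],[0,0,0,0,0,0]]]'

```text
time_s: 11.97
eef_pos: [0.6022, 0.0061, 0.2117]
eef_rot: [-0.24, 0.355, 0.899, 0.095]
wrist_force: [-0.2, 0.7, -1.3]
opening: 0.106
grasp_force: 59.2
```

```bash
python3 - <<'E'
from h import *
where()
E
```

```text
nx -9.86 y 0.09 h 10.35 rot [ 1.000e-02  2.992e+01 -2.000e-02] F ex/ey/z 0.7 -0.4 -1.3 t 11.97 0.106
```

Call:
send_rows --commands '[[[0.029,0,0.017,0,0,0],[0.029,0,0.017,0,0,0],[0.029,0,0.017,0,0,0],[0.029,0,0.017,0,0,0],[0,0,0,0,0,0]]]'

```text
time_s: 12.38
eef_pos: [0.5992, 0.0089, 0.2116]
eef_rot: [-0.24, 0.355, 0.899, 0.095]
wrist_force: [-0.5, 1.3, -1.2]
opening: 0.109
grasp_force: 59.2
```

Call:
send_rows --commands '[[[0.029,0,0.017,0,0,0],[0,0,0,0,0,0]]]'

```text
time_s: 12.55
eef_pos: [0.5985, 0.0095, 0.2115]
eef_rot: [-0.24, 0.355, 0.899, 0.095]
wrist_force: [0.6, -0.3, -1.5]
opening: 0.105
grasp_force: 59.2
```

```bash
python3 - <<'E'
from h import *
where()
E
```

```text
nx -4.79 y 0.12 h 10.22 rot [ 2.000e-02  2.993e+01 -2.000e-02] F ex/ey/z -0.6 -0.2 -1.5 t 12.55 0.105
```

Call:
send_rows --commands '[[[0.02,0,0.012,0,0,0],[0,0,0,0,0,0]]]'

```text
time_s: 12.72
eef_pos: [0.598, 0.01, 0.2115]
eef_rot: [-0.24, 0.355, 0.899, 0.095]
wrist_force: [-1.0, 0.6, -1.9]
opening: 0.104
grasp_force: 59.2
```

Call:
send_rows --commands '[[[0.02,0,0.012,0,0,0],[0,0,0,0,0,0]]]'

```text
time_s: 12.88
eef_pos: [0.5975, 0.0105, 0.2115]
eef_rot: [-0.24, 0.355, 0.899, 0.095]
wrist_force: [-1.1, -0.2, -1.5]
opening: 0.106
grasp_force: 59.2
```

```bash
python3 - <<'E'
from h import *
where()
E
```

```text
nx -3.44 y 0.13 h 10.22 rot [ 2.000e-02  2.993e+01 -2.000e-02] F ex/ey/z 0.7 0.8 -1.5 t 12.88 0.106
```

Call:
send_rows --commands '[[[0.02,0,0.012,0,0,0],[0,0,0,0,0,0]]]'

```text
time_s: 13.05
eef_pos: [0.5971, 0.0109, 0.2116]
eef_rot: [-0.24, 0.355, 0.899, 0.095]
wrist_force: [-0.3, -1.2, -1.2]
opening: 0.108
grasp_force: 59.2
```

Call:
send_rows --commands '[[[0.02,0,0.012,0,0,0],[0,0,0,0,0,0]]]'

```text
time_s: 13.22
eef_pos: [0.5967, 0.0112, 0.2116]
eef_rot: [-0.24, 0.355, 0.899, 0.095]
wrist_force: [0.8, -1.2, -1.6]
opening: 0.106
grasp_force: 59.3
```

```bash
python3 - <<'E'
from h import *
where()
s=imaging.camera("scene")
cv2.imwrite("pics/s5.png",cv2.resize(s["image"][130:200,220:320],(800,560),interpolation=cv2.INTER_CUBIC))
E
```

```text
nx -2.56 y 0.11 h 10.25 rot [ 1.000e-02  2.986e+01 -1.000e-02] F ex/ey/z -1.4 0.3 -1.6 t 13.22 0.106
```

View pics/s5.png

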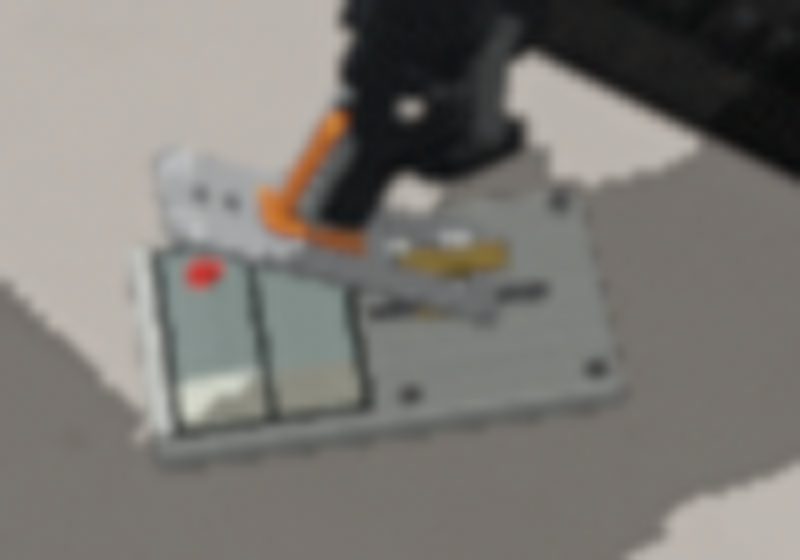

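Call:
send_rows --commands '[[[0.024,0,0.014,0,0,0],[0.024,0,0.014,0,0,0],[0,0,0,0,0,0]]]'

```text
time_s: 13.52
eef_pos: [0.596, 0.0119, 0.2118]
eef_rot: [-0.239, 0.355, 0.899, 0.094]
wrist_force: [3.3, -4.1, -4.1]
opening: 0.109
grasp_force: 59.4
```

```bash
python3 - <<'E'
from h import *
where()
E
```

```text
nx -1.96 y 0.04 h 10.31 rot [-2.000e-02  2.973e+01 -0.000e+00] F ex/ey/z -5.2 0.7 -4.1 t 13.52 0.109
```

Call:
send_rows --commands '[[[-0.058,0,-0.033,0,0,0],[-0.058,0,-0.033,0,0,0],[0,0,0,0,0,0],[0,0,0,0,0,0]]]'

```text
time_s: 13.85
eef_pos: [0.5981, 0.01, 0.2113]
eef_rot: [-0.241, 0.355, 0.899, 0.095]
wrist_force: [-0.1, 0.8, -1.1]
opening: 0.105
grasp_force: 59.4
```

```bash
echo 'S=S+EX*.00135' >> h.py; python3 - <<'E'
from h import *
where();plang(tgt(-5.7,9.5),tilt(0),10,N)
E
```

```text
nx -5.31 y 0.16 h 10.05 rot [ 3.000e-02  2.999e+01 -2.000e-02] F ex/ey/z 0.7 -0.5 -1.1 t 13.85 0.105
[0.32, 0.0, 0.1, -0.0, -0.52, 0.0]
[0.32, 0.0, 0.1, -0.0, -0.52, 0.0]
[0.32, 0.0, 0.1, -0.0, -0.52, 0.0]
[0.32, 0.0, 0.1, -0.0, -0.52, 0.0]
[0.32, 0.0, 0.11, -0.0, -0.52, 0.0]
[0.32, 0.0, 0.11, -0.0, -0.52, 0.0]
[0.32, 0.0, 0.11, -0.0, -0.52, 0.0]
[0.32, 0.0, 0.11, -0.0, -0.52, 0.0]
[0.32, 0.0, 0.11, -0.0, -0.52, 0.0]
[0.32, 0.0, 0.11, -0.0, -0.52, 0.0]
```

Call:
send_rows --commands '[[[0.16,0,0.05,0,-0.26,0],[0.16,0,0.05,0,-0.26,0],[0.16,0,0.05,0,-0.26,0],[0.16,0,0.05,0,-0.26,0],[0.16,0,0.05,0,-0.26,0],[0.16,0,0.05,0,-0.26,0],[0.16,0,0.05,0,-0.26,0],[0,0,0,0,0,0]]]'

```text
time_s: 14.52
eef_pos: [0.5719, 0.0345, 0.2164]
eef_rot: [-0.158, 0.361, 0.917, 0.062]
wrist_force: [1.0, 0.6, -1.2]
opening: 0.107
grasp_force: 59.2
```

```bash
python3 - <<'E'
from h import *
where();plang(tgt(-5.8,9.5),tilt(0),14,N)
E
```

```text
nx -4.55 y 0.13 h 9.88 rot [ 0.05 19.53 -0.08] F ex/ey/z -0.4 -1.1 -1.2 t 14.52 0.107
[0.15, 0.0, 0.05, -0.0, -0.24, 0.0]
[0.15, 0.0, 0.05, -0.0, -0.24, 0.0]
[0.15, 0.0, 0.05, -0.0, -0.24, 0.0]
[0.15, 0.0, 0.05, -0.0, -0.24, 0.0]
[0.15, 0.0, 0.05, -0.0, -0.24, 0.0]
[0.15, 0.0, 0.05, -0.0, -0.24, 0.0]
[0.15, 0.0, 0.05, -0.0, -0.24, 0.0]
[0.15, 0.0, 0.05, -0.0, -0.24, 0.0]
[0.15, 0.0, 0.05, -0.0, -0.24, 0.0]
[0.15, 0.0, 0.05, -0.0, -0.24, 0.0]
[0.15, 0.0, 0.05, -0.0, -0.24, 0.0]
[0.15, 0.0, 0.05, -0.0, -0.24, 0.0]
[0.15, 0.0, 0.05, -0.0, -0.24, 0.0]
[0.15, 0.0, 0.05, -0.0, -0.24, 0.0]
```

Call:
send_rows --commands '[[[0.15,0,0.05,0,-0.24,0],[0.15,0,0.05,0,-0.24,0],[0.15,0,0.05,0,-0.24,0],[0.15,0,0.05,0,-0.24,0],[0.15,0,0.05,0,-0.24,0],[0.15,0,0.05,0,-0.24,0],[0.15,0,0.05,0,-0.24,0],[0,0,0,0,0,0]]]'

```text
time_s: 15.18
eef_pos: [0.548, 0.0568, 0.2144]
eef_rot: [-0.081, 0.365, 0.927, 0.031]
wrist_force: [0.9, 0.8, -1.8]
opening: 0.107
grasp_force: 59.2
```

```bash
python3 - <<'E'
from h import *
where();plang(tgt(-6.5,9.3),tilt(0),7,N)
E
```

```text
nx -4.48 y 0.26 h 8.80 rot [ 0.05  9.93 -0.06] F ex/ey/z -0.0 -1.2 -1.8 t 15.18 0.107
[0.14, 0.0, 0.04, -0.0, -0.25, 0.0]
[0.14, 0.0, 0.04, -0.0, -0.25, 0.0]
[0.14, 0.0, 0.04, -0.0, -0.25, 0.0]
[0.14, 0.0, 0.04, -0.0, -0.25, 0.0]
[0.14, 0.0, 0.04, -0.0, -0.25, 0.0]
[0.14, 0.0, 0.04, -0.0, -0.25, 0.0]
[0.14, 0.0, 0.04, -0.0, -0.25, 0.0]
```

Call:
send_rows --commands '[[[0.14,0,0.04,0,-0.25,0],[0.14,0,0.04,0,-0.25,0],[0.14,0,0.04,0,-0.25,0],[0.14,0,0.04,0,-0.25,0],[0.14,0,0.04,0,-0.25,0],[0.14,0,0.04,0,-0.25,0],[0.14,0,0.04,0,-0.25,0],[0,0,0,0,0,0]]]'

```text
time_s: 15.85
eef_pos: [0.5261, 0.077, 0.2088]
eef_rot: [0.0, 0.367, 0.93, -0.001]
wrist_force: [-1.0, 0.2, -1.5]
opening: 0.107
grasp_force: 59.2
```

```bash
python3 - <<'E'
from h import *
where();plang(tgt(-14,8),tilt(0.3),5,N)
E
```

```text
nx -7.91 y 0.49 h 9.83 rot [ 0.07 -0.07 -0.04] F ex/ey/z 0.9 0.6 -1.5 t 15.85 0.107
[-0.05, 0.0, 0.01, -0.0, 0.01, 0.0]
[-0.05, 0.0, 0.01, -0.0, 0.01, 0.0]
[-0.05, 0.0, 0.01, -0.0, 0.01, 0.0]
[-0.05, 0.0, 0.01, -0.0, 0.01, 0.0]
[-0.05, 0.0, 0.01, -0.0, 0.01, 0.0]
```

Call:
send_rows --commands '[[[-0.05,0.005,0.01,0,0.012,0],[-0.05,0.005,0.01,0,0.012,0],[-0.05,0.005,0.01,0,0.012,0],[-0.052,0,0.01,0,0.012,0],[0,0,0,0,0,0],[0,0,0,0,0,0],[0,0,0,0,0,0]]]'

```text
time_s: 16.43
eef_pos: [0.5315, 0.0727, 0.2079]
eef_rot: [-0.001, 0.367, 0.93, 0.0]
wrist_force: [0.8, 0.4, -1.9]
opening: 0.108
grasp_force: 59.2
```

```bash
python3 - <<'E'
from h import *
where();plang(tgt(-14,0),tilt(0.3),8,N)
E
```

```text
nx -14.16 y -0.23 h 8.77 rot [ 0.01  0.13 -0.01] F ex/ey/z -0.3 -0.8 -1.9 t 16.43 0.108
[-0.0, -0.0, 0.04, -0.0, 0.0, 0.0]
[-0.0, -0.0, 0.04, -0.0, 0.0, 0.0]
[-0.0, -0.0, 0.04, -0.0, 0.0, 0.0]
[-0.0, -0.0, 0.04, -0.0, 0.0, 0.0]
[-0.0, -0.0, 0.04, -0.0, 0.0, 0.0]
[-0.0, -0.0, 0.04, -0.0, 0.0, 0.0]
[-0.0, -0.0, 0.04, -0.0, 0.0, 0.0]
[-0.0, -0.0, 0.04, -0.0, 0.0, 0.0]
```

Lower to just past the collar top, checking force.

Call:
send_rows --commands '[[[0,0,0.04,0,0,0],[0,0,0.04,0,0,0],[0,0,0.04,0,0,0],[0,0,0.04,0,0,0],[0,0,0,0,0,0]]]'

```text
time_s: 16.85
eef_pos: [0.5312, 0.0729, 0.2028]
eef_rot: [-0.001, 0.367, 0.93, 0.0]
wrist_force: [-1.3, -0.9, -1.3]
opening: 0.106
grasp_force: 59.2
```

Call:
send_rows --commands '[[[0,0,0.035,0,0,0],[0,0,0.035,0,0,0],[0,0,0,0,0,0]]]'

```text
time_s: 17.1
eef_pos: [0.5313, 0.0729, 0.2008]
eef_rot: [-0.001, 0.367, 0.93, 0.0]
wrist_force: [-0.2, 0.6, -1.1]
opening: 0.108
grasp_force: 59.2
```

```bash
python3 - <<'E'
from h import *
where()
E
```

```text
nx -13.94 y -0.23 h 1.70 rot [ 0.02  0.13 -0.02] F ex/ey/z 0.6 -0.3 -1.1 t 17.1 0.108
```

Call:
send_rows --commands '[[[0,0,0.03,0,0,0],[0,0,0,0,0,0],[0,0,0,0,0,0]]]'

```text
time_s: 17.35
eef_pos: [0.5314, 0.0728, 0.2001]
eef_rot: [-0.001, 0.367, 0.93, 0.0]
wrist_force: [0.5, -0.3, -1.6]
opening: 0.104
grasp_force: 59.2
```

Call:
send_rows --commands '[[[0,0,0.025,0,0,0],[0,0,0,0,0,0],[0,0,0,0,0,0]]]'

```text
time_s: 17.6
eef_pos: [0.5314, 0.0729, 0.1994]
eef_rot: [-0.001, 0.367, 0.93, 0.0]
wrist_force: [0.3, 0.0, -2.0]
opening: 0.109
grasp_force: 59.2
```

```bash
python3 - <<'E'
from h import *
where()
E
```

```text
nx -14.09 y -0.30 h 0.29 rot [ 0.01  0.11 -0.02] F ex/ey/z -0.2 -0.2 -2.0 t 17.6 0.109
```

Call:
send_rows --commands '[[[0,0,0.02,0,0,0],[0,0,0,0,0,0],[0,0,0,0,0,0]]]'

```text
time_s: 17.85
eef_pos: [0.5315, 0.0729, 0.1989]
eef_rot: [-0.001, 0.367, 0.93, 0.0]
wrist_force: [-0.7, 0.2, -0.1]
opening: 0.106
grasp_force: 59.4
```

Call:
send_rows --commands '[[[0,0,0.02,0,0,0],[0,0,0,0,0,0],[0,0,0,0,0,0]]]'

```text
time_s: 18.1
eef_pos: [0.5315, 0.0729, 0.1987]
eef_rot: [-0.001, 0.367, 0.93, 0.0]
wrist_force: [-2.7, 1.4, 5.2]
opening: 0.108
grasp_force: 60.2
```

```bash
python3 - <<'E'
from h import *
where()
E
```

```text
nx -14.15 y -0.45 h -0.35 rot [ 0.    0.1  -0.03] F ex/ey/z 2.9 0.9 5.2 t 18.1 0.108
```

Contact with about 7 N at the carrier face. Release and retreat up.

Call:
send_rows --commands '[[[0,0,-0.01,0,0,0],[0,0,0,0,0,0],[0,0,0,0,0,0],[0,0,0,0,0,0],[0,0,0,0,0,0],[0,0,0,0,0,0],[0,0,0,0,0,0],[0,0,0,0,0,0]]]' --jaw 1

```text
time_s: 18.77
eef_pos: [0.5314, 0.0728, 0.1985]
eef_rot: [-0.001, 0.367, 0.93, 0.0]
wrist_force: [0.2, 0.3, 0.8]
opening: 1.005
grasp_force: 0.0
```

Call:
send_rows --commands '[[[0,0,-0.3,0,0,0],[0,0,-0.6,0,0,0],[0,0,-0.8,0,0,0],[0,0,-0.8,0,0,0],[0,0,-0.8,0,0,0],[0,0,-0.8,0,0,0],[0,0,0,0,0,0],[0,0,0,0,0,0]]]'

```text
time_s: 19.43
eef_pos: [0.5322, 0.0727, 0.3239]
eef_rot: [0.001, 0.367, 0.93, 0.001]
wrist_force: [0.2, 0.4, -0.9]
opening: 1.003
grasp_force: 0.0
```

```bash
python3 - <<'E'
from h import *
where()
p=imaging.camera("wrist");w=cloud(p);cv2.imwrite("pics/w6.png",cv2.resize(p["image"][80:330,180:500],(768,600)))
for m in models.regions_of(p,"keeper_tab"):
    x=w[m["region"]];q=x[(x[:,2]>.013)&(x[:,2]<.025)]
    if len(q)<500: continue
    d=q-S;ey=np.array([-EX[1],EX[0],0]);X=d@EX*1e3;Y=d@ey*1e3
    A=np.c_[X,Y,np.ones(len(X))];print(m["confidence"],np.linalg.lstsq(A,q[:,2]*1e3,rcond=None)[0].round(4),X.min(),X.max(),Y.min(),Y.max())
E
```

```text
nx -15.44 y -1.26 h 124.93 rot [-0.15 -0.09 -0.03] F ex/ey/z 0.1 -0.5 -0.9 t 19.43 1.003
0.56 [4.10000e-03 1.50000e-03 1.84885e+01] -24.289398150744823 90.18108742443911 -22.153294283558328 20.06520189786916
```

View pics/w6.png

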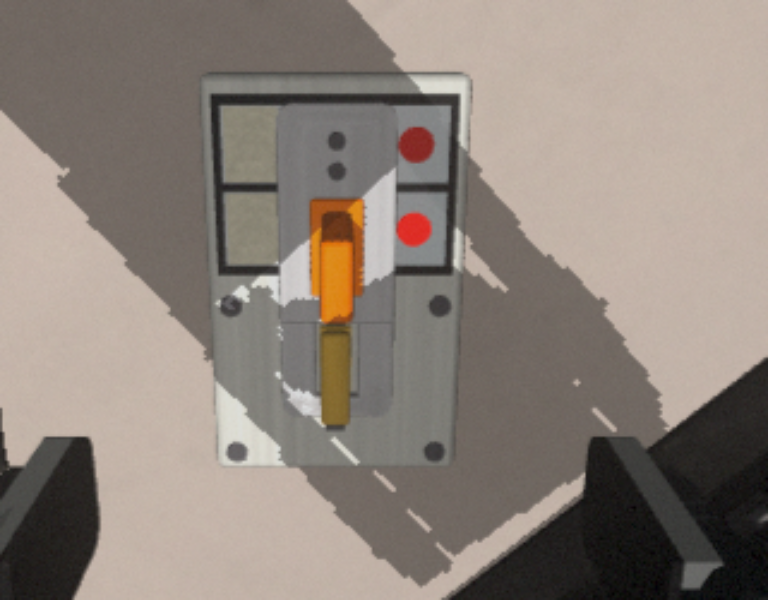

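The picture shows the plate flat on the carrier: the stud head (336,375) lies over the eye, the tail (336,110) lies across both slides, and the plate is within 0.3° of level. The jaws are open and clear of it.

```bash
python3 -c "from bench import ctrl;print(ctrl.hand_in())"
```

```text
the job is handed in; nothing more can be done
None
```

The keeper plate is hooked under the stud head and lies flat on the carrier with the collar inside its eye and its tail across both slides; it is released and the job is handed in at about 19.5 s, though the hand-in call returned no verdict.

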